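# Load the turned pieces into the glue-up carrier and hold it up level

## Task

Stack the three turned wooden pieces squarely in the four-dowel pocket of the glue-up carrier, in this order: tall hub, then ring spacer, then domed disc (dome up), setting each one down without dropping it. Then take the carrier by the top of its upright centre board, lift it straight up about 10 cm clear of the bench without tipping it, and keep it there steady and level with the stack still in place: finish while still holding it, do not put it down. Leave the other things on the bench where they are.

Things in the scene. Friction and masses are not known exactly. Their poses are not given: they have to be found in the camera images.
- carrier: loose wooden carrier, 0.5 kg, nearly balanced about its centre board when loaded. Origin: centre of its underside; z up, y along it. Base board 110 (x) x 270 (y) x 12 mm. Its handle is the upright centre board, 90 wide (x), 20 thick (y), top 125 mm above the underside: pinch it from above, fingers closing along y. Pocket at y -95 mm; at y +95 a fixed drilled block 60 x 60 mm, top at 48 mm.
- seat_hub (a point): centre of the pocket's floor, 12 mm above the carrier's underside; the hub's origin belongs here; axes as the carrier's. Four 10 mm dowels with rounded tops, 55 mm tall, stand 22.6 mm either side of it in x and in y. A 50 mm piece has 2 mm play all round; the 35 mm gaps between dowels let fingers pass that close along the carrier's x or y
- seat_spacer (a point): point 36 mm above the pocket's floor, where the spacer's origin belongs once on the hub
- seat_disc (a point): point 50 mm above the pocket's floor, where the disc's origin belongs once on the spacer
- board_top (a point): centre of the top edge of the carrier's upright board, 125 mm above the carrier's underside; axes as the carrier's
- hub: pale turned wooden cylinder with two thin dark grooves, 50 mm diameter, 36 mm tall, about 50 g, standing on the bench. Origin: centre of its underside, z up
- spacer: pale wooden ring, 50 mm diameter, 22 mm hole, 14 mm thick, about 20 g, lying flat. Origin: centre of its underside, z up
- disc: pale solid wooden disc, 50 mm diameter, with a straight edge 12 mm high and a shallow dome to 16 mm, about 25 g, lying dome up. Origin: centre of its underside, z up
- offcut: bystander: dark wood block 70 x 35 x 25 mm. Origin: centre of its underside
- blank: bystander: large plain wooden disc, 82 mm diameter, 22 mm thick (not one of the three pieces). Origin: centre of its underside
- glue: bystander: white glue bottle, 54 mm diameter, 130 mm tall. Origin: centre of its underside
- driver: bystander: screwdriver with orange handle, about 200 mm long, lying on the bench to the right of the pieces
- mallet: bystander: hammer lying on the bench, farther right
- canister: bystander: steel canister, 54 mm diameter, 90 mm tall, right of the carrier. Origin: centre of its underside
- tumbler: bystander: glass tumbler, 64 mm diameter, 100 mm tall, far left. Origin: centre of its underside
There are look-alikes about, which are no part of the job. What is shaped like the disc but pink or yellow is not meant.

How it is judged:
On the way, in this order (a step that is already met when the one before it is completed fails the run):
1. the hub stands on the pocket's floor between the dowels, let go (distance between hub and seat_hub below 0.006 m and angle between the z axis of hub and the z axis of carrier, either way round below 0.08 rad and contact force between the fingers and hub below 0.3 N), for 0.2 s.
2. the spacer lies on the hub between the dowels, let go (distance between hub and seat_hub below 0.006 m and angle between the z axis of each of hub, spacer and the z axis of carrier, either way round below 0.08 rad and distance between spacer and seat_spacer below 0.006 m and contact force between the fingers and spacer below 0.3 N), for 0.2 s.
3. the disc lies dome up on the spacer between the dowels, let go (distance between hub and seat_hub below 0.006 m and angle between the z axis of each of hub, spacer, disc and the z axis of carrier, either way round below 0.08 rad and distance between spacer and seat_spacer below 0.006 m and distance between disc and seat_disc below 0.006 m and contact force between the fingers and disc below 0.3 N), for 0.2 s.
4. the carrier is held in the air, level and steady, with the stack in place (all of step 3 and contact force between the fingers and hub below 0.3 N and contact force between the fingers and spacer below 0.3 N and height (world z) of carrier between 0.06 and 0.2 m and angle between carrier's own z axis and vertical below 0.1 rad and linear speed of carrier below 0.03 m/s and angular speed of carrier below 0.15 rad/s and contact force between the fingers and carrier above 3 N and contact force between carrier and offcut below 0.2 N and contact force between carrier and blank below 0.2 N and contact force between carrier and glue below 0.2 N and contact force between carrier and driver below 0.2 N and contact force between carrier and mallet below 0.2 N and contact force between carrier and canister below 0.2 N and contact force between carrier and tumbler below 0.2 N), for 0.5 s.
At the end, for the whole second after the job is handed in: Carrier gripped (over 3 N), underside 60 to 200 mm above the bench, tilt under 0.10 rad, slower than 30 mm/s and 0.15 rad/s, touching no bystander; hub, spacer and disc not touched by the fingers, each within 6 mm of its seat point and 0.08 rad of square to the carrier (all of step 4); the arm keeps its last pose, push and grip.
It fails at once if any bystander is moved more than 30 mm (distance of any of offcut, blank, glue, driver, mallet, canister, tumbler from where it was at the start of the episode above 0.03 m).
It fails at once if a piece is dropped (moves faster than 0.6 m/s out of the fingers, a fall of about 18 mm) ((linear speed of hub above 0.6 m/s and contact force between the fingers and hub below 0.3 N) or (linear speed of spacer above 0.6 m/s and contact force between the fingers and spacer below 0.3 N) or (linear speed of disc above 0.6 m/s and contact force between the fingers and disc below 0.3 N)).
It fails at once if the carrier is tipped more than 0.25 rad (14 degrees) (angle between carrier's own z axis and vertical above 0.25 rad).
It also fails if it takes over 72 s, if anything falls off the work surface, if the arm or the gripper's body presses on something with over 40 N, if the wrist force passes 120 N, or if a joint passes its speed limit or range.

## Robot

A 6-joint arm with a two-finger parallel gripper is mounted at the origin on the work surface. World frame = base frame: x ahead of the robot, y to its left, z up, the work surface at z = 0. Lengths are in m, angles in rad, forces in N, time in s.
With the tool pointing down it reaches from about 0.275 to 1 m from the base axis. Payload 8.4 kg.
Tool frame: the origin (TCP) lies between the finger pads; the fingertips stand 25 mm ahead of it and the grasp point (between the pads) lies 6 mm ahead of it; z points along the fingers, y is the line along which they close (so a half turn about z gives the same grasp; the last joint's range is limited). The gripper opens to 85 mm and grips with 20 to 120 N. Pads are 22 mm wide; open, the fingers measure 114 mm over their backs; the gripper's body (76 mm by 85 mm) begins 54 mm behind the grasp point. The pads swing forward as they close: fully open they stand 13 mm farther back than shut.
Start: joints at [-1.133, 0.353, 1.633, -0, 1.155, -0.002], TCP at [0.266, -0.566, 0.256] pointing down, gripper open.
Joint ranges: [-2.63, 2.63], [-0.92, 2.1], [0.06, 2.66], [-1.3, 4.44], [0, 2.69], [-3.02, 3.02]. Speed limits (rad/s): [2.22, 2.22, 2.79, 3.14, 3.14, 3.14].

## Interface

Orientations are given as a unit quaternion [x, y, z, w].
In Python, from workcell import get_obs, capture, camera_info, job_done gives the robot as it stands.
- The arm moves only by the shell command python3 -m handwheel 'ROWS' [FORCE]. ROWS is JSON, one flat list of numbers, 7 for each row, row after row: the opening, from 0 (shut) to 1 (fully open), then the shift along the tool's x, y, z in cm, then the turn, a rotation vector about the tool's x, y, z in degrees. In form: [claw, tx, ty, tz, ax, ay, az, claw, tx, ty, tz, ax, ay, az, ...]. A call has 1 to 10 rows; each row is the pose to reach, as a shift and turn from the pose commanded when the call began, along the tool's axes at that moment; what a row does not reach only later rows make up. A row lasts 1/10 s, in which the tool goes at most 50 mm and 8.59 degrees, less where a joint would pass 70% of its speed; a pose out of reach is approached as far as the arm can. A call with a gripper value outside its range is refused whole. The fingers move at their own pace and stop on an object; FORCE is the grip in N (left out, the last holds). Time passes only in rows, so rows that repeat a pose let the fingers close. It gives the time, the measured TCP pose, the force, the opening and the grip force at its end, in the units of the state.
- get_obs(): the state, without advancing time (a new reading comes with each control period).
- capture(name): name is "scene" or "top"; returns the picture (384x512x3 uint8, blue, green, red); there is no depth.
- camera_info(name): a dict with "vfov" (degrees; the focal length in pixels is half the picture's height over the tangent of half this angle, whatever the lens; pixels are square), "cx", "cy" (the principal point, pixels), "rvec" (rotation vector, rad) and "tvec" (3), from world to camera coordinates, as OpenCV has them. Camera axes: x right, y down, z forward; pixel columns grow to the right and rows downward; lengths in m; the calibration is good to about 2 mm. A picture is of the moment at which its call begins. camera_info takes no time and is no camera call.
- job_done(): hands the job in; it is judged then, once.
The state is a dict: "time": time; "joints": joint angles; "qd": joint speeds; "tau": joint torques, N m; "position": TCP position; "tool_rot": TCP orientation; "force": force on the tool from outside, world axes, zero at the start; "wrist_torque": the same for the moment, N m; "width": finger opening in m; "grasp_force": force on a finger pad.
Only numpy, scipy, OpenCV 4.12 (cv2) and the standard library are available. Lean on these libraries where they do the work, as an engineer would, in place of code of your own. Each camera call takes 0.05 s, during which the arm holds its last target. There are 200 camera calls.

## Working session

There is one attempt and no reset: what is moved stays moved. The work goes in short steps, Python scripts to look and compute and a shell command to move; the robot and the scene stay as the last step left them, time stands still between calls to the robot, and variables do not carry over. Pictures are saved under pics/ and viewed, at most 10 in all, crops included, and the job is handed in when it is done.

```bash
mkdir -p pics
python3 - <<'E'
from workcell import *
import cv2
for n in("scene","top"):
    im=capture(n);cv2.imwrite(f"pics/{n}0.png",im)
    print(camera_info(n))
o=get_obs();print(o)
E
```

```text
{'vfov': 52.48733207516669, 'cx': 256.35918386728645, 'cy': 185.9446596894806, 'rvec': array([ 2.09160361,  1.1309691 , -0.47755722]), 'tvec': array([-0.27173528, -0.22533929,  1.39472832])}
{'vfov': 48.42245141571965, 'cx': 253.94959826162693, 'cy': 186.1688169436973, 'rvec': array([ 2.11186187, -2.18016804,  0.10095866]), 'tvec': array([0.01316593, 0.52096442, 1.1531104 ])}
{'time': 0.1, 'joints': array([-1.13343742e+00,  3.53570933e-01,  1.63402670e+00, -1.92209958e-05,
        1.15521845e+00, -2.38662891e-03]), 'qd': array([-0.00047471, -0.00214921, -0.00275566,  0.00041238,  0.0018944 ,
        0.00178077]), 'tau': array([-7.58557817e-04, -6.06362557e+01, -3.42819750e+01, -5.40816893e-05,
        4.07569562e-03, -4.10466464e-05]), 'position': array([ 0.26590856, -0.56518941,  0.25565586]), 'tool_rot': array([ 9.75924177e-01,  2.18109206e-01, -1.40575569e-04, -5.95405033e-04]), 'force': array([-0.50892686,  0.95072393, -1.24684258]), 'wrist_torque': array([-0.00223363,  0.01729237,  0.0099772 ]), 'grasp_force': 0.0, 'width': 0.08553573358697367}
```

View pics/top0.png

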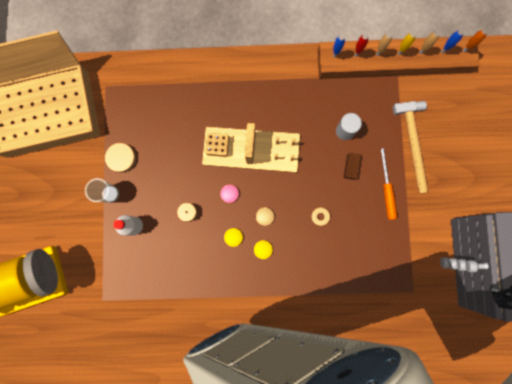

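View pics/scene0.png

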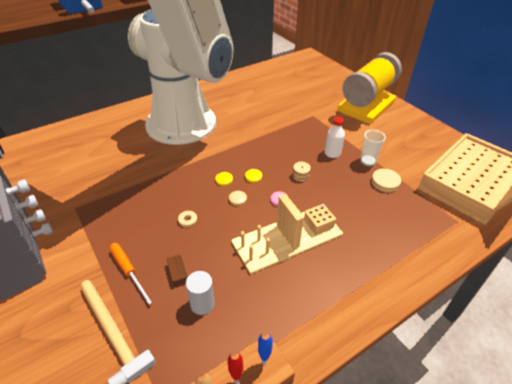

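Candidates in the top view, all disc-shaped: pale (265,216), pink (229,193), yellow (233,237) and yellow (263,250). The pale solid one at (265,216) fits the disc. The hub is at (187,212), the ring at (321,217), and the large disc at (119,157) is the blank. I'll confirm this in an enlarged crop and measure positions.

```bash
cat > h.py <<'E'
import numpy as np, cv2
from workcell import *
def cam(n):
    c=camera_info(n); f=192/np.tan(np.radians(c["vfov"])/2)
    K=np.array([[f,0,c["cx"]],[0,f,c["cy"]],[0,0,1.]])
    R=cv2.Rodrigues(c["rvec"])[0]; return K,R,np.array(c["tvec"]).ravel()
def ray(n,u,v,z):
    K,R,t=cam(n); d=R.T@np.linalg.solve(K,[u,v,1]); o=-R.T@t
    return (o+d*(z-o[2])/d[2])[:2]
def proj(n,p):
    K,R,t=cam(n); q=(K@(R@np.atleast_2d(p).T+t[:,None])).T; return q[:,:2]/q[:,2:]
E
python3 - <<'E'
from h import *
im=cv2.imread("pics/top0.png")
c=cv2.resize(im[110:265,165:345],None,fx=4.4,fy=4.4*.86,interpolation=cv2.INTER_CUBIC)
c=cv2.resize(im[115:262,165:345],None,fx=4,fy=4,interpolation=cv2.INTER_CUBIC)
cv2.imwrite("pics/crop0.png",c)
for n,u,v,z in [("top",187,212,.036),("top",265,216,.014),("top",321,217,.014)]: print(u,v,ray(n,u,v,z))
E
```

```text
187 212 [0.45508963 0.18315694]
265 216 [ 0.43842066 -0.0312833 ]
321 217 [ 0.43073805 -0.18669639]
```

View pics/crop0.png

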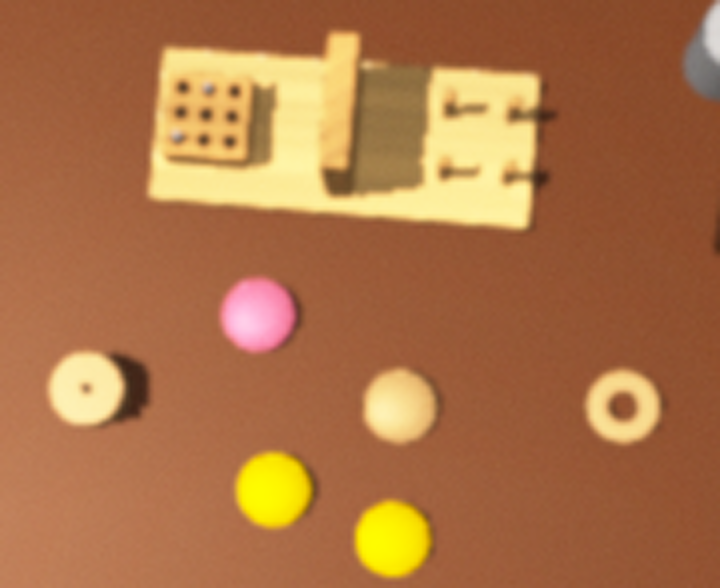

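The crop confirms it: the pale solid disc is at crop (400,405), the hub with its centre dot at (87,388) and the ring at (623,406). The pocket is at the right (−y) end of the carrier. Next I'll fit the poses with silhouette hulls in both cameras.

```bash
cat > fit.py <<'E'
from h import *
from scipy.optimize import least_squares
S=4
def mask(im,seed,box):
    """pale blob hull (full-res pixels) about seed, inside box x0,y0,x1,y1"""
    x0,y0,x1,y1=box; c=cv2.resize(im[y0:y1,x0:x1],None,fx=S,fy=S,interpolation=cv2.INTER_CUBIC)
    b,g,r=[c[...,i].astype(int) for i in range(3)]
    m=((g>125)&(r-b>20)&(b>60)&(g-b>5)).astype(np.uint8)
    n,l,st,_=cv2.connectedComponentsWithStats(m)
    sx,sy=int((seed[0]-x0)*S),int((seed[1]-y0)*S); w=l[max(0,sy-8):sy+9,max(0,sx-8):sx+9]; w=w[w>0]; k=np.bincount(w).argmax()
    p=np.argwhere(l==k)[:,::-1]
    h=cv2.convexHull(p.astype(np.float32))[:,0]; return (h+.5)/S-.5+[x0,y0]
def cyl(r,hs):
    a=np.linspace(0,2*np.pi,72,endpoint=False)
    return np.vstack([np.c_[r*np.cos(a),r*np.sin(a),a*0+h] for h in hs])
def box(x,y,z0,z1): return np.array([[i,j,k] for i in x for j in y for k in(z0,z1)])
CAR=np.vstack([box((-.055,.055),(-.135,.135),0,.012),box((-.045,.045),(-.01,.01),.012,.125),box((-.03,.03),(.065,.125),.012,.048)]+
 [cyl(.004,(.055+.012-.004,))+[sx*.0226,-.095+sy*.0226,0] for sx in(1,-1) for sy in(1,-1)])
def support(P,d): return (P@d.T).max(0)
D=np.array([[np.cos(a),np.sin(a)] for a in np.linspace(0,2*np.pi,72,endpoint=False)])
def fit(model,obs,x0,z=0,yaw=False):
    def res(q):
        c,s=(np.cos(q[2]),np.sin(q[2])) if yaw else (1,0)
        P=model@np.array([[c,-s,0],[s,c,0],[0,0,1]]).T+[q[0],q[1],z]
        return np.concatenate([support(proj(n,P),D)-support(h,D) for n,h in obs])
    s=least_squares(res,x0,loss="soft_l1",f_scale=.5,x_scale=.01 if not yaw else [.01,.01,.05]); return s.x,np.sqrt(np.mean(res(s.x)**2)),res(s.x)
E
python3 - <<'E'
from fit import *
T=cv2.imread("pics/top0.png");S_=cv2.imread("pics/scene0.png")
for nm,md,a,ba,b,bb,g in [
 ("hub",cyl(.025,(0,.036)),(187,212),(170,195,205,230),(302,169),(285,155,320,188),(.455,.18)),
 ("disc",np.vstack([cyl(.025,(0,.012)),cyl(.005,(.016,))]),(265,216),(250,200,280,232),(238,198),(222,185,255,212),(.44,-.03)),
 ("spacer",cyl(.025,(0,.014)),(313,217),(305,200,338,234),(180,219),(170,205,205,235),(.43,-.187)),
 ("carrier",CAR,(270,160),(195,115,308,180),(270,255),(222,185,352,275),(.6,.0,0.)) ]:
  for o in ([("top",mask(T,a,ba)),("scene",mask(S_,b,bb))],):
    for sub in (o,o[:1],o[1:]):
        x,e,r=fit(md,sub,g,yaw=nm=="carrier"); print(nm,[s[0] for s in sub],x.round(4),round(e,2))
T2=T.copy()
E
```

```text
hub ['top', 'scene'] [0.4552 0.1905] 2.41
hub ['top'] [0.4572 0.1902] 0.53
hub ['scene'] [0.4395 0.2026] 2.21
disc ['top', 'scene'] [ 0.4374 -0.0279] 0.51
disc ['top'] [ 0.4383 -0.0288] 0.41
disc ['scene'] [ 0.4359 -0.0265] 0.35
spacer ['top', 'scene'] [ 0.4326 -0.1844] 0.52
spacer ['top'] [ 0.4334 -0.1852] 0.21
spacer ['scene'] [ 0.4305 -0.1828] 0.39
carrier ['top', 'scene'] [ 0.6314  0.005  -0.1166] 0.86
carrier ['top'] [ 0.6318  0.0039 -0.1121] 0.24
carrier ['scene'] [ 0.6302  0.0065 -0.1225] 0.99
```

```bash
cat > ov.py <<'E'
from fit import *
def over(im,n,hulls,models,box,s):
    x0,y0,x1,y1=box; c=cv2.resize(im[y0:y1,x0:x1],None,fx=s,fy=s,interpolation=cv2.INTER_CUBIC)
    f=lambda p:(((p-[x0,y0]+.5)*s-.5)*16).round().astype(np.int32)
    for h in hulls: cv2.polylines(c,[f(h)],True,(255,0,0),1,cv2.LINE_AA,4)
    for P in models: 
        cv2.polylines(c,[f(cv2.convexHull(proj(n,P).astype(np.float32))[:,0])],True,(0,255,0),1,cv2.LINE_AA,4)
    return c
E
python3 - <<'E'
from ov import *
T=cv2.imread("pics/top0.png");S_=cv2.imread("pics/scene0.png")
hub=cyl(.025,(0,.036))+[.4572,.1902,0]
c,s=np.cos(-.1166),np.sin(-.1166);R=np.array([[c,-s,0],[s,c,0],[0,0,1]])
M=CAR@R.T+[.6314,.005,0]
b=CAR[:8]@R.T+[.6314,.005,0]
dw=[(cyl(.005,(.012,.06))+[sx*.0226,-.095+sy*.0226,0])@R.T+[.6314,.005,0] for sx in(1,-1) for sy in(1,-1)]
A=over(T,"top",[mask(T,(270,160),(195,115,308,180))],[b,M]+dw,(195,115,308,180),4)
B=over(S_,"scene",[mask(S_,(270,255),(222,185,352,275))],[b,M]+dw,(222,185,352,275),4)
C=over(T,"top",[mask(T,(187,212),(170,195,205,230))],[hub],(170,195,205,230),5)
E=over(S_,"scene",[mask(S_,(302,169),(285,155,320,188))],[hub],(285,155,320,188),5)
W=np.zeros((600,800,3),np.uint8)
for im,x,y in((A,0,0),(C,460,0),(B,0,235),(E,540,235)): 
    W[y:y+im.shape[0],x:x+im.shape[1]]=im[:600-y,:800-x]
cv2.imwrite("pics/ov0.png",W)
E
```

```text
(no output)
```

View pics/ov0.png

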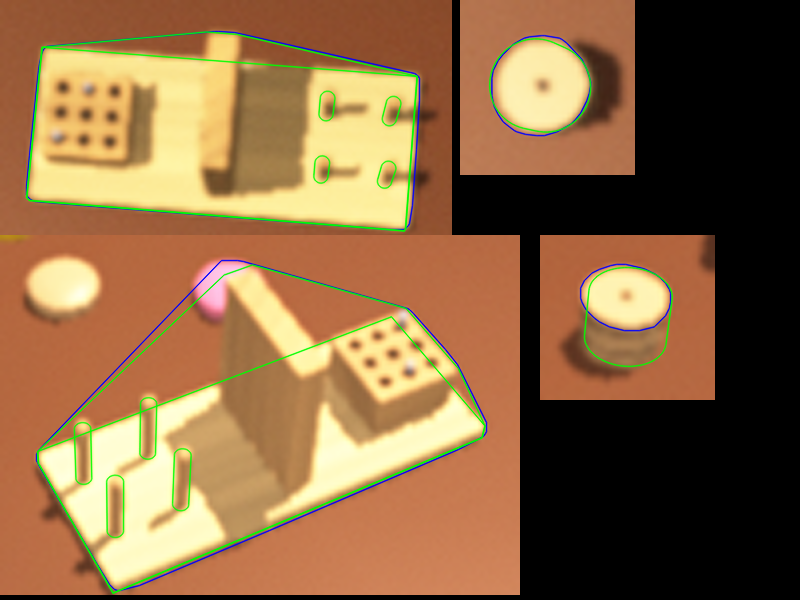

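The carrier fit is tight in both views, apart from pink bleeding into the scene mask. The hub mask covers only its lit top face, so I'll refit with the top rim alone and exclude pink.

```bash
sed -i 's/(g-b>5))/(g-b>5)\&(r-g<62))/' fit.py
python3 - <<'E'
from fit import *
T=cv2.imread("pics/top0.png");S_=cv2.imread("pics/scene0.png")
for nm,md,a,ba,b,bb,g in [
 ("hub",cyl(.025,(.036,)),(187,212),(170,195,205,230),(302,167),(285,155,320,188),(.455,.18)),
 ("disc",np.vstack([cyl(.025,(.012,)),cyl(.005,(.016,))]),(265,216),(250,200,280,232),(238,198),(222,185,255,212),(.44,-.03)),
 ("spacer",cyl(.025,(.014,)),(313,217),(305,200,338,234),(180,219),(170,205,205,235),(.43,-.187)),
 ("carrier",CAR,(270,160),(195,115,308,180),(270,255),(222,185,352,275),(.6,.0,0.)) ]:
  o=[("top",mask(T,a,ba)),("scene",mask(S_,b,bb))]
  for sub in (o,o[:1],o[1:]):
        x,e,r=fit(md,sub,g,yaw=nm=="carrier"); print(nm,[s[0] for s in sub],x.round(4),round(e,2), np.ptp(sub[0][1],axis=0))
E
```

```text
hub ['top', 'scene'] [0.4572 0.1861] 0.76 [19.5 19.5]
hub ['top'] [0.456  0.1865] 0.73 [19.5 19.5]
hub ['scene'] [0.4593 0.1846] 0.6 [16.75 12.5 ]
disc ['top', 'scene'] [ 0.4394 -0.0291] 0.72 [18. 19.]
disc ['top'] [ 0.4382 -0.0288] 0.42 [18. 19.]
disc ['scene'] [ 0.4426 -0.0307] 0.62 [17.75 13.75]
spacer ['top', 'scene'] [ 0.4344 -0.1847] 0.75 [18.5 18.5]
spacer ['top'] [ 0.4332 -0.1845] 0.36 [18.5 18.5]
spacer ['scene'] [ 0.4382 -0.1857] 0.63 [18.75 15.5 ]
carrier ['top', 'scene'] [ 0.6319  0.0046 -0.1127] 0.47 [98.25 48.75]
carrier ['top'] [ 0.6316  0.0039 -0.1121] 0.26 [98.25 48.75]
carrier ['scene'] [ 0.6318  0.0054 -0.1113] 0.54 [111.5   80.25]
```

Poses (m): hub (.457,.186), disc (.4376,−.028), spacer (.433,−.185), carrier (.6317,.0046) with yaw −.112, pocket (.621,−.090). The sizes and reach all agree. I'll close the fingers along the carrier's x (tool y at −6.4°) for all three pieces. First I move above the hub.

```bash
cat > go.py <<'E'
import sys
from h import *
from scipy.spatial.transform import Rotation as R
def go(x,y,z,yaw):  # yaw = direction of tool y, deg
    o=get_obs(); A=R.from_quat(o["tool_rot"]); a=np.radians(yaw)
    ty=np.array([np.cos(a),np.sin(a),0]); tz=np.array([0,0,-1.]); tx=np.cross(ty,tz)
    B=R.from_matrix(np.c_[tx,ty,tz]); d=A.inv().apply(np.array([x,y,z])-o["position"])
    print("t",round(o["time"],2),"pos",o["position"].round(4),"w",round(o["width"],4),"gf",round(o["grasp_force"],1),"F",np.round(o["force"],1))
    print("shift cm",(d*100).round(2),"turn deg",np.degrees((A.inv()*B).as_rotvec()).round(2),"j",o["joints"].round(2))
if __name__=="__main__": go(*map(float,sys.argv[1:]))
E
python3 go.py .457 .186 .2 -6.42
python3 -m handwheel '[0.8,49,-60,5,0,0,-58.4, 0.8,49,-60,5,0,0,-58.4, 0.8,49,-60,5,0,0,-58.4, 0.8,49,-60,5,0,0,-58.4, 0.8,49,-60,5,0,0,-58.4, 0.8,49,-60,5,0,0,-58.4, 0.8,49,-60,5,0,0,-58.4, 0.8,49,-60,5,0,0,-58.4, 0.8,49,-60,5,0,0,-58.4, 0.8,49,-60,5,0,0,-58.4]' 30
python3 go.py .457 .186 .2 -6.42
```

```text
t 0.1 pos [ 0.2659 -0.5652  0.2557] w 0.0855 gf 0.0 F [-0.5  1.  -1.2]
shift cm [ 49.27 -59.83   5.64] turn deg [-6.000e-02 -3.000e-02 -5.838e+01] j [-1.13  0.35  1.63 -0.    1.16 -0.  ]
time: 1.1
position: [0.3871, -0.0796, 0.2241]
tool_rot: [0.746, 0.666, 0.0, 0.0]
force: [0.4, 0.4, 0.0]
width: 0.0682
grasp_force: 0.0
t 1.1 pos [ 0.3871 -0.0796  0.2241] w 0.0682 gf 0.0 F [0.4 0.4 0. ]
shift cm [27.17  3.98  2.41] turn deg [ 0.03  0.   -0.01] j [-0.21  0.02  2.13  0.    0.99 -0.09]
```

```bash
python3 -m handwheel '[0.8,26,4,3,0,0,0, 0.8,26,4,3,0,0,0, 0.8,26,4,3,0,0,0, 0.8,26,4,3,0,0,0, 0.8,26,4,3,0,0,0, 0.8,26,4,3,0,0,0, 0.8,26,4,3,0,0,0, 0.8,26,4,3,0,0,0, 0.8,26,4,3,0,0,0, 0.8,26,4,3,0,0,0]' >/dev/null
python3 go.py .457 .186 .031 -6.42
```

```text
t 2.1 pos [0.4557 0.1712 0.1943] w 0.0685 gf 0.0 F [-0.2  0.1  0.2]
shift cm [ 1.49 -0.04 16.33] turn deg [ 0.    0.01 -0.08] j [ 0.36  0.21  1.98 -0.    0.94  0.47]
```

```bash
python3 -m handwheel '[0.8,1.5,0,4,0,0,0, 0.8,1.5,0,7,0,0,0, 0.8,1.5,0,10,0,0,0, 0.8,1.5,0,12,0,0,0, 0.8,1.5,0,14,0,0,0, 0.8,1.5,0,15.3,0,0,0, 0.8,1.5,0,16.3,0,0,0, 0.8,1.5,0,16.3,0,0,0, 0.8,1.5,0,16.3,0,0,0]' >/dev/null
python3 go.py .457 .186 .031 -6.42
python3 -m handwheel '[0,0,0,0,0,0,0, 0,0,0,0,0,0,0, 0,0,0,0,0,0,0, 0,0,0,0,0,0,0, 0,0,0,0,0,0,0, 0,0,0,0,0,0,0, 0,0,0,0,0,0,0]' 30 >/dev/null
python3 go.py .457 .186 .031 -6.42
```

```text
t 3.0 pos [0.4579 0.1873 0.0315] w 0.0683 gf 0.0 F [0.  0.5 0.2]
shift cm [-0.14 -0.07  0.05] turn deg [ 0.02 -0.01 -0.  ] j [0.39 0.5  2.06 0.   0.58 0.5 ]
t 3.7 pos [0.4581 0.1876 0.0321] w 0.0489 gf 30.5 F [-2.  -1.   7.5]
shift cm [-0.17 -0.09  0.11] turn deg [ 0.08 -0.04  0.03] j [ 0.39  0.49  2.06 -0.    0.58  0.5 ]
```

```bash
python3 -m handwheel '[0,0,0,-2,0,0,0, 0,0,0,-5,0,0,0, 0,0,0,-8,0,0,0, 0,0,0,-11,0,0,0, 0,0,0,-14,0,0,0, 0,0,0,-15.5,0,0,0, 0,-3,2.2,-15.5,0,0,0, 0,-6,4.5,-15.5,0,0,0, 0,-9,6.7,-15.5,0,0,0, 0,-12,9,-15.5,0,0,0]' >/dev/null
python3 -m handwheel '[0,-3,2.2,0,0,0,0, 0,-6,4.5,0,0,0,0, 0,-9,6.8,0,0,0,0, 0,-12,9,0,0,0,0, 0,-13.8,10.3,0,0,0,0, 0,-13.8,10.3,0,0,0,0, 0,-13.8,10.3,0,0,0,0,0,-13.8,10.3,0,0,0,0]' >/dev/null
python3 go.py .621 -.09 .13 -6.42
python3 - <<'E'
from h import *
for n in("top","scene"): cv2.imwrite(f"pics/{n}1.png",capture(n))
E
python3 - <<'E'
import cv2,numpy as np
a=cv2.imread("pics/top1.png")[95:205,225:335];b=cv2.imread("pics/scene1.png")[130:280,200:330]
W=np.zeros((600,800,3),np.uint8);a=cv2.resize(a,None,fx=3.6,fy=3.6,interpolation=2);b=cv2.resize(b,None,fx=3,fy=3,interpolation=2)
W[:a.shape[0],:a.shape[1]]=a;W[:b.shape[0],400:400+b.shape[1]]=b[:600,:400];cv2.imwrite("pics/c1.png",W)
E
```

```text
t 5.5 pos [ 0.62   -0.0897  0.1862] w 0.0489 gf 31.4 F [ 0.5  0.3 -1.1]
shift cm [-0.02  0.11  5.62] turn deg [-0.03 -0.02  0.05] j [-0.15  0.43  1.69  0.    1.02 -0.04]
```

View pics/c1.png

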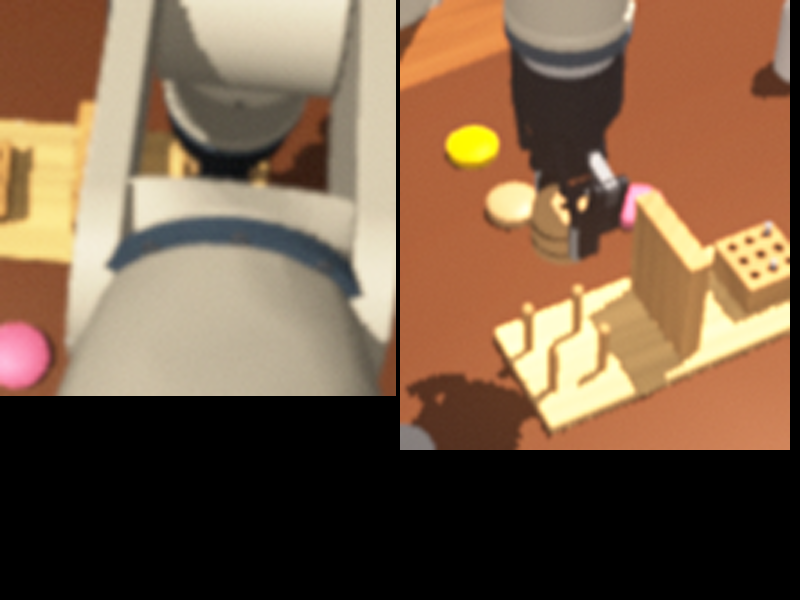

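The top view is blocked by the arm. The scene view shows the hub held upright at about (190,208) in the full image, above the dowels. I'll lower it to just above the dowel tops and compare hub and dowels in the same picture.

```bash
python3 -m handwheel '[0,0.14,0.15,2,0,0,0, 0,0.14,0.15,5,0,0,0, 0,0.14,0.15,7.9,0,0,0, 0,0.14,0.15,7.9,0,0,0, 0,0.14,0.15,7.9,0,0,0, 0,0.14,0.15,7.9,0,0,0]' >/dev/null
python3 go.py .6216 -.0885 .107 -6.42
cat > look.py <<'E'
from ov import *
import sys
def look(name,off,bz,hh,txoff,car=(.6317,.0046,-.112)):
    """overlay predicted piece (bottom = TCPz-bz, height hh, centre offset txoff along tool x) and dowels"""
    o=get_obs(); im=capture("scene"); cv2.imwrite(f"pics/{name}_raw.png",im)
    p=o["position"]; a=np.radians(-6.42); tx=np.array([-np.sin(a),np.cos(a)])
    c=p[:2]+txoff*tx; m=cyl(.025,(0,))+[c[0],c[1],p[2]-bz]; m2=cyl(.025,(0,hh))+[c[0],c[1],p[2]-bz]
    s,k=np.sin(car[2]),np.cos(car[2]);R=np.array([[k,-s,0],[s,k,0],[0,0,1]])
    dw=[(cyl(.005,(.012,.064))+[sx*.0226,-.095+sy*.0226,0])@R.T+[car[0],car[1],0] for sx in(1,-1) for sy in(1,-1)]
    bx=(205,185,305,275)
    A=over(im,"scene",[],[m,m2]+dw,bx,6); cv2.imwrite(f"pics/{name}.png",A[:600,:800])
E
python3 -c "
from look import *
look('l1',0,.0321,.036,-.0013)"
```

```text
t 6.2 pos [ 0.6232 -0.0891  0.1088] w 0.0491 gf 31.4 F [ 0.8 -0.1  0. ]
shift cm [ 0.05 -0.17  0.18] turn deg [0.13 0.   0.04] j [-0.14  0.52  1.74  0.    0.88 -0.03]
```

View pics/l1.png

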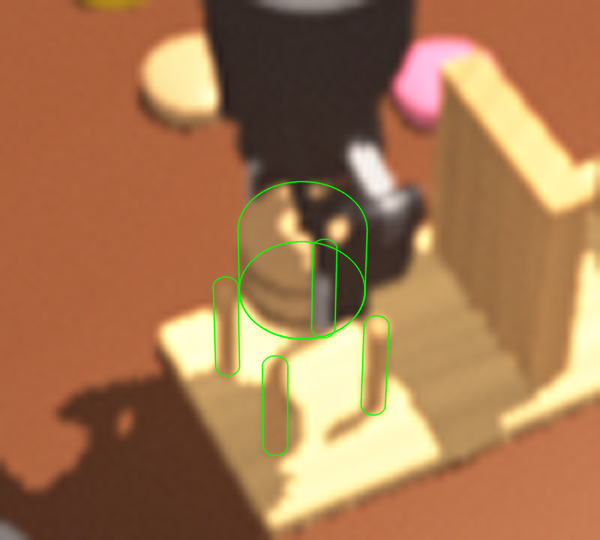

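```bash
cat > edge.py <<'E'
from ov import *
from scipy.ndimage import map_coordinates
def edges(raw,m,angs,w=3.5):
    im=cv2.imread(raw).astype(float); hull=cv2.convexHull(proj("scene",m).astype(np.float32))[:,0]
    out=[];N=[]
    for a in angs:
        d=np.array([np.cos(np.radians(a)),np.sin(np.radians(a))])
        v=hull@d; P=hull[v>v.max()-.05].mean(0)   # tangent point
        t=np.arange(-w,w+.01,.1); q=P+t[:,None]*d
        pr=np.stack([map_coordinates(im[...,c],[q[:,1],q[:,0]],order=3) for c in range(3)],1)
        g=np.linalg.norm(np.gradient(pr,axis=0),axis=1); i=g.argmax(); out.append((a,round(t[i],1),round(g[i],1)))
    return out
E
python3 - <<'E'
from edge import *
o=get_obs();p=o["position"];print(p);a=np.radians(-6.42);tx=np.array([-np.sin(a),np.cos(a)])
c=p[:2]-.0013*tx;m=cyl(.025,(0,.036))+[c[0],c[1],p[2]-.0321]
print(edges("pics/l1_raw.png",m,range(90,190,8)))
# dowels: left/right edges of near dowels
s,k=np.sin(-.112),np.cos(-.112);R=np.array([[k,-s,0],[s,k,0],[0,0,1]])
for sx,sy in((1,1),(1,-1),(-1,-1)):
    d=(cyl(.005,(.012,.06))+[sx*.0226,-.095+sy*.0226,0])@R.T+[.6317,.0046,0]
    print(sx,sy,proj("scene",d.mean(0)[None]),edges("pics/l1_raw.png",d,(178,0,2),2.5))
# px per mm
for v in np.eye(3)*.001: print(proj("scene",np.array([.622,-.09,.08])+v)-proj("scene",np.array([.622,-.09,.08])))
E
```

```text
[ 0.62330647 -0.08926854  0.108905  ]
[(90, np.float64(1.7), np.float64(8.0)), (98, np.float64(-1.3), np.float64(8.2)), (106, np.float64(-1.2), np.float64(13.1)), (114, np.float64(-1.2), np.float64(12.7)), (122, np.float64(-1.1), np.float64(14.1)), (130, np.float64(-1.2), np.float64(15.0)), (138, np.float64(-1.3), np.float64(15.3)), (146, np.float64(-1.1), np.float64(14.5)), (154, np.float64(-1.0), np.float64(13.5)), (162, np.float64(-0.9), np.float64(11.4)), (170, np.float64(-0.9), np.float64(4.4)), (178, np.float64(-0.9), np.float64(2.4)), (186, np.float64(-0.4), np.float64(1.8))]
1 1 [[266.96079615 246.02860495]] [(178, np.float64(-0.4), np.float64(9.9)), (0, np.float64(0.1), np.float64(4.8)), (2, np.float64(0.1), np.float64(4.9))]
1 -1 [[250.37903953 252.75416165]] [(178, np.float64(0.0), np.float64(1.9)), (0, np.float64(1.8), np.float64(9.0)), (2, np.float64(1.9), np.float64(9.1))]
-1 -1 [[242.28653996 239.53532745]] [(178, np.float64(-0.4), np.float64(12.7)), (0, np.float64(-0.8), np.float64(13.3)), (2, np.float64(-0.8), np.float64(13.3))]
[[0.2302375  0.27172994]]
[[ 0.35101423 -0.17630087]]
[[ 0.00230891 -0.27189763]]
```

```bash
python3 -m handwheel '[0,-0.1,-0.1,0,0,0,0, 0,-0.1,-0.1,0.5,0,0,0, 0,-0.1,-0.1,0.8,0,0,0, 0,-0.1,-0.1,1.1,0,0,0, 0,-0.1,-0.1,1.4,0,0,0, 0,-0.1,-0.1,1.7,0,0,0, 0,-0.1,-0.1,1.7,0,0,0]' >/dev/null
python3 go.py .6216 -.0885 .045 -6.42
python3 -c "
from look import *
look('l2',0,.0321,.036,-.0013)"
```

```text
t 6.95 pos [ 0.6208 -0.0901  0.0894] w 0.0494 gf 31.4 F [ 0.6 -0.2 -0. ]
shift cm [0.17 0.06 4.44] turn deg [-0.05 -0.    0.02] j [-0.15  0.55  1.75  0.    0.85 -0.03]
```

No contact force with the hub's bottom about 10 mm below the dowel tops, so it has entered the pocket. I'll keep lowering.

```bash
python3 -m handwheel '[0,0,0,0.8,0,0,0, 0,0,0,1.6,0,0,0, 0,0,0,2.4,0,0,0, 0,0,0,3.2,0,0,0, 0,0,0,3.7,0,0,0, 0,0,0,4.1,0,0,0, 0,0,0,4.3,0,0,0, 0,0,0,4.4,0,0,0, 0,0,0,4.4,0,0,0]' >/dev/null
python3 go.py .6216 -.0885 .044 -6.42
```

```text
t 7.9 pos [ 0.6212 -0.0902  0.0462] w 0.0491 gf 31.4 F [ 0.6 -0.7  0.3]
shift cm [0.18 0.02 0.22] turn deg [0.01 0.   0.02] j [-0.15  0.61  1.76  0.    0.77 -0.03]
```

```bash
python3 -m handwheel '[0,0,0,0.1,0,0,0, 0,0,0,0.2,0,0,0, 0,0,0,0.2,0,0,0]' >/dev/null
python3 go.py .6216 -.0885 .043 -6.42
```

```text
t 8.2 pos [ 0.6212 -0.0902  0.0442] w 0.049 gf 31.5 F [ 0.3  0.2 -0.6]
shift cm [0.18 0.02 0.12] turn deg [0.02 0.   0.02] j [-0.15  0.61  1.76  0.    0.77 -0.03]
```

```bash
python3 -m handwheel '[0,0,0,0.1,0,0,0, 0,0,0,0.1,0,0,0]' | grep -E 'pos|force'
python3 -m handwheel '[0,0,0,0.1,0,0,0, 0,0,0,0.1,0,0,0]' | grep -E 'pos|force'
```

```text
position: [0.6212, -0.0903, 0.0441]
force: [-3.0, -0.1, 10.3]
grasp_force: 32.4
position: [0.6213, -0.0903, 0.044]
force: [-7.2, 0.4, 19.0]
grasp_force: 33.4
```

The hub is seated: contact at z = .044, exactly as expected. I'll ease off, release and retreat upward.

```bash
python3 -m handwheel '[0,0,0,-0.15,0,0,0, 0.8,0,0,-0.15,0,0,0, 0.8,0,0,-0.15,0,0,0, 0.8,0,0,-0.15,0,0,0, 0.8,0,0,-0.15,0,0,0, 0.8,0,0,-2,0,0,0, 0.8,0,0,-5,0,0,0, 0.8,0,0,-9,0,0,0, 0.8,0,0,-13,0,0,0,0.8,0,0,-16,0,0,0]' |grep -E 'pos|force|width'
python3 -m handwheel '[0.8,-4.5,-4.3,0,0,0,0, 0.8,-9.5,-9,0,0,0,0, 0.8,-11,-18,0,0,0,0,0.8,-11,-18,0,0,0,0,0.8,-11,-18,0,0,0,0,0.8,-11,-18,0,0,0,0,0.8,-11,-18,0,0,0,0]'|grep -E 'time|pos'
python3 go.py .433 -.185 .15 -6.42
python3 - <<'E'
from fit import *
for n in("top","scene"): cv2.imwrite(f"pics/{n}2.png",capture(n))
S_=cv2.imread("pics/scene2.png")
W=cv2.resize(S_[185:280,205:335],None,fx=6,fy=6,interpolation=2); cv2.imwrite("pics/l3.png",W)
T=cv2.imread("pics/top2.png")
cv2.imwrite("pics/topc2.png",T)
E
```

```text
position: [0.6216, -0.0903, 0.2045]
force: [0.5, 0.3, 0.9]
width: 0.0686
grasp_force: 0.0
time: 10.3
position: [0.4312, -0.1798, 0.2026]
t 10.3 pos [ 0.4312 -0.1798  0.2026] w 0.0684 gf 0.0 F [0.4 0.3 0.1]
shift cm [-0.5   0.23  5.26] turn deg [ 0.11  0.02 -0.02] j [-0.4   0.17  2.02  0.    0.95 -0.29]
```

View pics/l3.png

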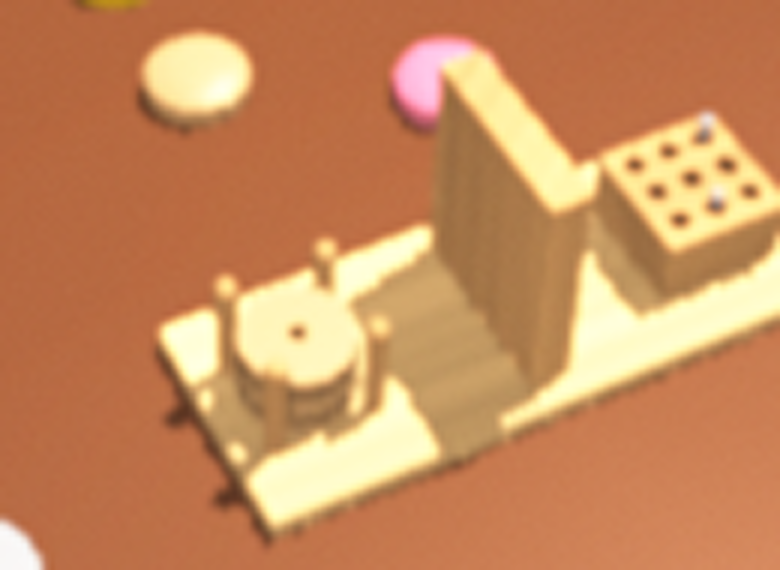

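The hub sits squarely between the dowels (crop (298,332)), and the carrier is undisturbed. Next is the spacer, picked with the same offset that worked for the hub.

```bash
python3 go.py .434 -.183 .028 -6.42
python3 -m handwheel '[0.8,-0.3,0.3,4,0,0,0, 0.8,-0.3,0.3,8,0,0,0, 0.8,-0.3,0.3,11,0,0,0, 0.8,-0.3,0.3,13,0,0,0, 0.8,-0.3,0.3,15,0,0,0, 0.8,-0.3,0.3,16.5,0,0,0, 0.8,-0.3,0.3,17.3,0,0,0, 0.8,-0.3,0.3,17.3,0,0,0]'|grep force
python3 go.py .434 -.183 .028 -6.42
```

```text
t 10.4 pos [ 0.4317 -0.1795  0.2023] w 0.0685 gf 0.0 F [0.2 0.1 0.5]
shift cm [-0.32  0.24 17.43] turn deg [0.08 0.01 0.05] j [-0.4   0.17  2.01  0.    0.95 -0.29]
force: [0.5, 0.7, 0.2]
grasp_force: 0.0
t 11.2 pos [ 0.4329 -0.1823  0.028 ] w 0.0684 gf 0.0 F [0.5 0.7 0.2]
shift cm [-0.06  0.11 -0.  ] turn deg [-0.09 -0.03  0.07] j [-0.4   0.48  2.11  0.    0.55 -0.29]
```

```bash
python3 -m handwheel '[0.8,-0.05,0.1,0,0,0,0, 0,-0.05,0.1,0,0,0,0, 0,-0.05,0.1,0,0,0,0, 0,-0.05,0.1,0,0,0,0, 0,-0.05,0.1,0,0,0,0, 0,-0.05,0.1,0,0,0,0, 0,-0.05,0.1,0,0,0,0]' 25 |grep force
python3 go.py .434 -.183 .028 -6.42
python3 -m handwheel '[0,0,0,-0.5,0,0,0, 0,0,0,-2,0,0,0, 0,0,0,-4,0,0,0, 0,0,0,-7,0,0,0, 0,0,0,-10,0,0,0, 0,0,0,-10,0,0,0,0,0,0,-10,0,0,0]' |grep -E 'force|width'
python3 go.py .6213 -.0903 .128 -6.42
```

```text
force: [-0.4, 0.6, 7.1]
grasp_force: 25.7
t 11.9 pos [ 0.4344 -0.1837  0.03  ] w 0.0477 gf 25.7 F [-0.4  0.6  7.1]
shift cm [ 0.06 -0.04  0.2 ] turn deg [0.11 0.03 0.01] j [-0.4   0.48  2.11  0.    0.55 -0.29]
force: [0.7, 0.6, -0.3]
width: 0.0481
grasp_force: 26.2
t 12.6 pos [ 0.4338 -0.1836  0.1298] w 0.0481 gf 26.2 F [ 0.7  0.6 -0.3]
shift cm [11.36 17.59  0.2 ] turn deg [0.1  0.03 0.02] j [-0.4   0.29  2.07 -0.    0.78 -0.29]
```

```bash
python3 -m handwheel '[0,2,3,0,0,0,0, 0,4,6,0,0,0,0, 0,6,9.5,0,0,0,0, 0,8,12.5,0,0,0,0, 0,10,15.5,0,0,0,0, 0,11.3,17.6,0,0,0,0, 0,11.3,17.6,0,0,0,0, 0,11.3,17.6,0,0,0,0, 0,11.3,17.6,0,0,0,0]' |grep -E 'force|width'
for i in 1 2; do python3 go.py .6213 -.0903 .1 -6.42; python3 -c "
from look import *
look('l4',0,.030,.014,-.0013)";done
python3 - <<'E'
from edge import *
p=np.array([.6213,-.0903,get_obs()["position"][2]]);a=np.radians(-6.42);tx=np.array([-np.sin(a),np.cos(a)])
c=p[:2]-.0013*tx;m=cyl(.025,(0,.014))+[c[0],c[1],p[2]-.030]
print([e[1:] for e in edges("pics/l4_raw.png",m,range(90,190,8))])
E
```

```text
force: [0.0, 0.1, -0.8]
width: 0.0482
grasp_force: 26.2
t 13.5 pos [ 0.6195 -0.091   0.1279] w 0.0482 gf 26.2 F [ 0.   0.1 -0.8]
shift cm [0.09 0.18 2.79] turn deg [-0.15  0.    0.01] j [-0.15  0.5   1.73 -0.    0.92 -0.04]
t 13.55 pos [ 0.6197 -0.0911  0.1283] w 0.0482 gf 26.2 F [-0.1 -0.5  0.4]
shift cm [0.1  0.16 2.83] turn deg [-0.11  0.   -0.01] j [-0.15  0.5   1.73 -0.    0.92 -0.04]
[(np.float64(-1.2), np.float64(10.2)), (np.float64(-1.0), np.float64(10.0)), (np.float64(3.5), np.float64(9.8)), (np.float64(-1.0), np.float64(10.6)), (np.float64(-0.5), np.float64(6.8)), (np.float64(1.6), np.float64(5.5)), (np.float64(2.4), np.float64(1.6)), (np.float64(-0.3), np.float64(1.3)), (np.float64(0.1), np.float64(1.5)), (np.float64(0.1), np.float64(1.6)), (np.float64(0.1), np.float64(1.7)), (np.float64(0.0), np.float64(1.4)), (np.float64(-3.3), np.float64(9.1))]
```

```bash
python3 -m handwheel '[0,0.1,0.17,0,0,0,0, 0,0.1,0.17,1,0,0,0, 0,0.1,0.17,2,0,0,0, 0,0.1,0.17,2.7,0,0,0, 0,0.1,0.17,3.2,0,0,0, 0,0.1,0.17,3.7,0,0,0, 0,0.1,0.17,4.0,0,0,0, 0,0.1,0.17,4.0,0,0,0]' |grep -E 'force'
python3 go.py .6213 -.0903 .078 -6.42
```

```text
force: [0.0, -0.3, -0.7]
grasp_force: 26.2
t 14.4 pos [ 0.6226 -0.0899  0.0886] w 0.0474 gf 26.2 F [ 0.  -0.3 -0.7]
shift cm [-0.06 -0.13  1.06] turn deg [-0.04 -0.    0.02] j [-0.15  0.55  1.74 -0.    0.85 -0.03]
```

```bash
python3 -m handwheel '[0,0,-0.08,0.2,0,0,0, 0,0,-0.08,0.5,0,0,0, 0,0,-0.08,0.8,0,0,0, 0,0,-0.08,0.8,0,0,0]' |grep -E 'pos|force'
python3 -m handwheel '[0,0,0,0.15,0,0,0, 0,0,0,0.15,0,0,0]' |grep -E 'pos|force'
```

```text
position: [0.6218, -0.0898, 0.0807]
force: [-0.5, -0.1, 0.6]
grasp_force: 26.2
position: [0.622, -0.0898, 0.0794]
force: [-0.6, -0.2, 0.9]
grasp_force: 26.2
```

```bash
python3 -m handwheel '[0,0,0,0.1,0,0,0, 0,0,0,0.1,0,0,0]' |grep -E 'pos|force'
python3 -m handwheel '[0,0,0,0.1,0,0,0, 0,0,0,0.1,0,0,0]' |grep -E 'pos|force'
```

```text
position: [0.6221, -0.0898, 0.0785]
force: [-0.6, -1.1, -0.1]
grasp_force: 26.2
position: [0.6223, -0.0898, 0.0781]
force: [-0.9, 0.5, 5.0]
grasp_force: 26.6
```

Contact at .078, as predicted. I'll release and retreat toward the disc.

```bash
python3 -m handwheel '[0,0,0,0,0,0,0, 0.8,0,0,0,0,0,0, 0.8,0,0,0,0,0,0, 0.8,0,0,0,0,0,0, 0.8,0,0,0,0,0,0, 0.8,0,0,-2,0,0,0, 0.8,0,0,-5,0,0,0, 0.8,0,0,-8,0,0,0, 0.8,0,0,-11,0,0,0,0.8,0,0,-11,0,0,0]' |grep -E 'pos|force|width'
python3 go.py .4385 -.027 .19 -6.42
python3 -m handwheel '[0.8,0,-4,0,0,0,0, 0.8,0,-8,0,0,0,0, 0.8,4.2,-18.9,0,0,0,0,0.8,4.2,-18.9,0,0,0,0,0.8,4.2,-18.9,0,0,0,0,0.8,4.2,-18.9,0,0,0,0,0.8,4.2,-18.9,0,0,0,0]'|grep -E 'pos'
python3 - <<'E'
from fit import *
for n in("top","scene"): cv2.imwrite(f"pics/{n}3.png",capture(n))
S_=cv2.imread("pics/scene3.png")
W=cv2.resize(S_[185:280,205:335],None,fx=6,fy=6,interpolation=2); cv2.imwrite("pics/l5.png",W)
E
python3 go.py .4385 -.027 .028 -6.42
```

```text
position: [0.6245, -0.0901, 0.192]
force: [0.3, -0.8, 0.3]
width: 0.0683
grasp_force: 0.0
t 16.4 pos [ 0.6245 -0.0901  0.192 ] w 0.0683 gf 0.0 F [ 0.3 -0.8  0.3]
shift cm [  4.2  -19.19   0.06] turn deg [0.4  0.01 0.02] j [-0.15  0.42  1.68  0.    1.03 -0.03]
position: [0.4402, -0.0271, 0.1879]
t 17.2 pos [ 0.4407 -0.0274  0.1877] w 0.0685 gf 0.0 F [-0.3 -0.2  0.7]
shift cm [ 0.02 -0.24 15.97] turn deg [0.08 0.   0.01] j [-0.07  0.15  2.08 -0.    0.91  0.05]
```

View pics/l5.png

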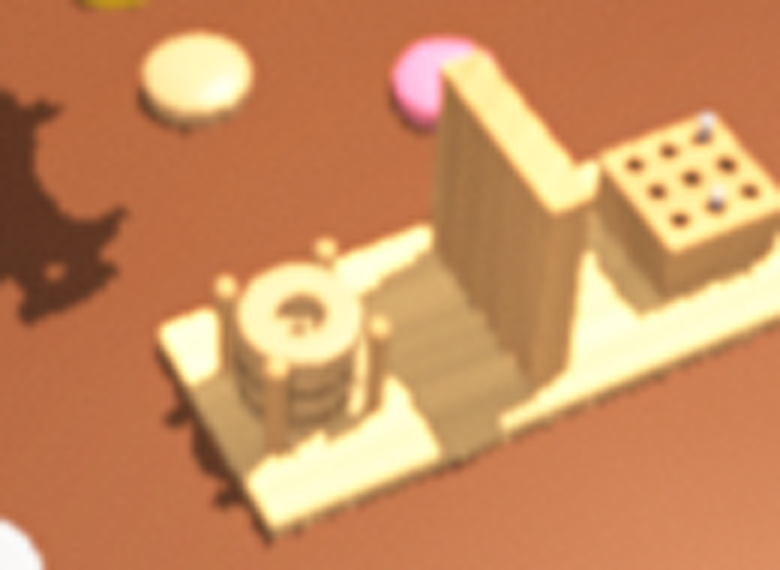

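The spacer lies flat on the hub, centred between the dowels (crop (298,315)). Now the disc.

```bash
python3 -m handwheel '[0.8,0.05,-0.22,4,0,0,0, 0.8,0.05,-0.22,7,0,0,0, 0.8,0.05,-0.22,10,0,0,0, 0.8,0.05,-0.22,12,0,0,0, 0.8,0.05,-0.22,14,0,0,0, 0.8,0.05,-0.22,15.2,0,0,0, 0.8,0.05,-0.22,15.8,0,0,0, 0.8,0.05,-0.22,15.8,0,0,0]'|grep force
python3 go.py .4385 -.0265 .028 -6.42
```

```text
force: [1.2, 0.3, 0.2]
grasp_force: 0.0
t 18.0 pos [ 0.437  -0.0264  0.029 ] w 0.0682 gf 0.0 F [1.2 0.3 0.2]
shift cm [0.01 0.15 0.1 ] turn deg [-0.05  0.    0.  ] j [-0.06  0.45  2.18 -0.    0.51  0.05]
```

```bash
python3 -m handwheel '[0.8,0,0.1,0.1,0,0,0, 0,0,0.1,0.1,0,0,0, 0,0,0.1,0.1,0,0,0, 0,0,0.1,0.1,0,0,0, 0,0,0.1,0.1,0,0,0, 0,0,0.1,0.1,0,0,0, 0,0,0.1,0.1,0,0,0]' 25 |grep force
python3 go.py .4385 -.0265 .028 -6.42
python3 -m handwheel '[0,0,0,-0.5,0,0,0, 0,0,0,-2,0,0,0, 0,0,0,-4,0,0,0, 0,0,0,-7,0,0,0, 0,0,0,-10,0,0,0, 0,0,0,-12,0,0,0,0,0,0,-12,0,0,0]' |grep -E 'force|width'
python3 go.py .6217 -.09 .15 -6.42
```

```text
force: [-0.3, 0.0, 5.7]
grasp_force: 24.8
t 18.7 pos [ 0.4386 -0.0264  0.0296] w 0.0484 gf 24.8 F [-0.3  0.   5.7]
shift cm [-0.01 -0.    0.16] turn deg [ 0.11 -0.    0.03] j [-0.06  0.45  2.18 -0.    0.51  0.05]
force: [-0.2, 0.1, 0.5]
width: 0.0482
grasp_force: 25.9
t 19.4 pos [ 0.4396 -0.0265  0.1516] w 0.0482 gf 25.9 F [-0.2  0.1  0.5]
shift cm [-4.29 18.81  0.27] turn deg [ 0.33 -0.02  0.02] j [-0.06  0.21  2.11 -0.    0.81  0.05]
```

```bash
python3 -m handwheel '[0,-2,1,0,0,0,0, 0,-4.3,2.5,0,0,0,0, 0,-4.3,6,0,0,0,0, 0,-4.3,9.5,0,0,0,0, 0,-4.3,13,0,0,0,0, 0,-4.3,16.5,0,0,0,0, 0,-4.3,18.8,0,0,0,0, 0,-4.3,18.8,0,0,0,0, 0,-4.3,18.8,0,0,0,0]' |grep -E 'force|width'
python3 go.py .6217 -.09 .103 -6.42
```

```text
force: [-0.3, 0.3, -0.8]
width: 0.0485
grasp_force: 26.0
t 20.3 pos [ 0.619  -0.0899  0.1474] w 0.0485 gf 26.0 F [-0.3  0.3 -0.8]
shift cm [0.02 0.28 4.44] turn deg [-0.12 -0.    0.02] j [-0.15  0.47  1.72  0.    0.95 -0.04]
```

```bash
python3 -m handwheel '[0,0,0.2,0,0,0,0, 0,0,0.22,1.5,0,0,0, 0,0,0.22,3,0,0,0, 0,0,0.22,4,0,0,0, 0,0,0.22,4.5,0,0,0, 0,0,0.22,4.9,0,0,0, 0,0,0.22,4.9,0,0,0,0,0,0.22,4.9,0,0,0]' |grep -E 'force'
python3 go.py .6217 -.09 .0916 -6.42
```

```text
force: [0.1, -0.3, 0.5]
grasp_force: 26.0
t 21.1 pos [ 0.6222 -0.0904  0.0998] w 0.0482 gf 26.0 F [ 0.1 -0.3  0.5]
shift cm [ 0.03 -0.06  0.82] turn deg [0.02 0.   0.02] j [-0.15  0.54  1.74  0.    0.87 -0.03]
```

```bash
python3 -m handwheel '[0,0,-0.05,0.2,0,0,0, 0,0,-0.05,0.4,0,0,0, 0,0,-0.05,0.6,0,0,0, 0,0,-0.05,0.6,0,0,0]' |grep -E 'pos|force'
python3 -m handwheel '[0,0,0,0.1,0,0,0, 0,0,0,0.1,0,0,0]' |grep -E 'pos|force'
python3 -m handwheel '[0,0,0,0.08,0,0,0, 0,0,0,0.08,0,0,0]' |grep -E 'pos|force'
```

```text
position: [0.6213, -0.0902, 0.0933]
force: [0.2, 0.1, 0.6]
grasp_force: 26.0
position: [0.6215, -0.0902, 0.0925]
force: [-0.2, 0.7, -0.5]
grasp_force: 26.0
position: [0.6216, -0.0902, 0.0918]
force: [-0.7, 0.3, -1.6]
grasp_force: 26.0
```

```bash
python3 -m handwheel '[0,0,0,0.08,0,0,0, 0,0,0,0.08,0,0,0]' |grep -E 'pos|force'
python3 -m handwheel '[0,0,0,0.08,0,0,0, 0,0,0,0.08,0,0,0]' |grep -E 'pos|force'
```

```text
position: [0.6217, -0.0903, 0.0916]
force: [-1.4, 0.3, 6.0]
grasp_force: 26.5
position: [0.6217, -0.0903, 0.0915]
force: [-3.4, 2.1, 13.5]
grasp_force: 27.2
```

Contact at .0916, as predicted. I'll release, retreat, turn 90° and take a look.

```bash
python3 -m handwheel '[0,0,0,-0.08,0,0,0, 0.8,0,0,-0.08,0,0,0, 0.8,0,0,-0.08,0,0,0, 0.8,0,0,-0.08,0,0,0, 0.8,0,0,-0.08,0,0,0, 0.8,0,0,-2,0,0,0, 0.8,0,0,-5,0,0,0, 0.8,0,0,-9,0,0,0, 0.8,0,0,-13,0,0,0,0.8,0,0,-13,0,0,0]' |grep -E 'pos|force|width'
python3 -m handwheel '[0.6,0,-4,0,0,0,-8, 0.6,0,-8,0,0,0,-16, 0.6,0,-12,0,0,0,-24, 0.6,0,-15,0,0,0,-32, 0.6,0,-15,0,0,0,-40,0.6,0,-15,0,0,0,-48, 0.6,0,-15,0,0,0,-56,0.6,0,-15,0,0,0,-64,0.6,0,-15,0,0,0,-72,0.6,0,-15,0,0,0,-80]' 100|grep -E 'pos'
python3 go.py .6317 .0046 .22 83.58
python3 - <<'E'
from fit import *
T=capture("top");S_=capture("scene")
cv2.imwrite("pics/top4.png",T);cv2.imwrite("pics/scene4.png",S_)
W=cv2.resize(S_[185:280,205:335],None,fx=6,fy=6,interpolation=2); cv2.imwrite("pics/l6.png",W)
o=[("scene",mask(S_,(270,257),(222,185,352,275)))]
print(fit(CAR,o,(.63,.0046,-.112),yaw=True)[:2])
for n in(0,3): 
  for m in(("scene%d"%n),): pass
E
```

```text
position: [0.6246, -0.0907, 0.2261]
force: [0.5, 1.1, -0.1]
width: 0.0683
grasp_force: 0.0
position: [0.4722, -0.0735, 0.2197]
t 24.3 pos [ 0.4722 -0.0735  0.2197] w 0.0513 gf 0.0 F [-0.2  0.5 -0.1]
shift cm [-13.17  11.92  -0.04] turn deg [-0.   -0.04 -9.65] j [-0.16  0.17  1.98 -0.    1.   -1.45]
(array([ 0.63187942,  0.00522272, -0.10802649]), np.float64(0.4056308054629735))
```

View pics/l6.png

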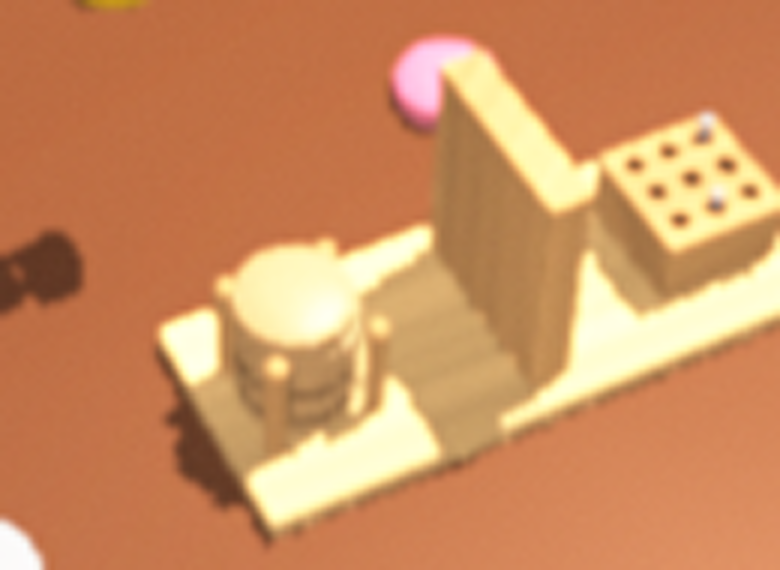

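The disc sits dome up and level between the dowels (crop (294,292)), and the carrier is in place. I'll move over the upright board.

```bash
python3 -m handwheel '[0.6,-3,3,0,0,0,-5, 0.6,-6,6,0,0,0,-9.6, 0.6,-9,8.5,0,0,0,-9.6, 0.6,-12,10.5,0,0,0,-9.6, 0.6,-13.2,11.9,0,0,0,-9.6,0.6,-13.2,11.9,0,0,0,-9.6, 0.6,-13.2,11.9,0,0,0,-9.6,0.6,-13.2,11.9,0,0,0,-9.6]'|grep -E 'pos'
python3 go.py .632 .0045 .111 83.58
```

```text
position: [0.6315, 0.0029, 0.2198]
t 25.2 pos [0.6315 0.0029 0.2198] w 0.0508 gf 0.0 F [-0.8  0.8  0.1]
shift cm [-0.04  0.17 10.88] turn deg [-0.02 -0.07 -0.48] j [ 0.    0.4   1.65 -0.    1.09 -1.45]
```

```bash
python3 -m handwheel '[0.6,0,0.15,2.5,0,0,-0.4, 0.6,0,0.15,5,0,0,-0.4, 0.6,0,0.15,7,0,0,-0.4, 0.6,0,0.15,8.5,0,0,-0.4, 0.6,0,0.15,9.8,0,0,-0.4, 0.6,0,0.15,10.8,0,0,-0.4, 0.6,0,0.15,10.8,0,0,-0.4, 0.6,0,0.15,10.8,0,0,-0.4]'|grep -E 'force'
python3 go.py .632 .0045 .111 83.58
```

```text
force: [0.2, -0.0, 0.8]
grasp_force: 0.0
t 26.0 pos [0.6331 0.0048 0.1125] w 0.0513 gf 0.0 F [ 0.2 -0.   0.8]
shift cm [ 0.11 -0.04  0.15] turn deg [0.   0.02 0.01] j [ 0.01  0.52  1.72 -0.    0.89 -1.45]
```

```bash
python3 -m handwheel '[0.5,0,0,0,0,0,0, 0.4,0,0,0,0,0,0, 0.34,0,0,0,0,0,0, 0.3,0,0,0,0,0,0, 0.27,0,0,0,0,0,0, 0.24,0,0,0,0,0,0, 0.21,0,0,0,0,0,0, 0.18,0,0,0,0,0,0, 0.1,0,0,0,0,0,0, 0,0,0,0,0,0,0]' 30|grep -E 'pos|force|width'
python3 -m handwheel '[0,0,0,0,0,0,0, 0,0,0,0,0,0,0, 0,0,0,0,0,0,0]' 110|grep -E 'pos|force|width'
```

```text
position: [0.633, 0.0043, 0.1125]
force: [-0.5, -5.8, 4.8]
width: 0.0197
grasp_force: 31.0
position: [0.6332, 0.0044, 0.1127]
force: [-1.7, -4.8, 5.8]
width: 0.0187
grasp_force: 108.5
```

Good grip on the 20 mm board. Now a slow lift.

```bash
python3 -m handwheel '[0,0,0,-0.1,0,0,0, 0,0,0,-0.3,0,0,0, 0,0,0,-0.6,0,0,0, 0,0,0,-0.9,0,0,0, 0,0,0,-1.2,0,0,0, 0,0,0,-1.5,0,0,0, 0,0,0,-1.8,0,0,0, 0,0,0,-2,0,0,0, 0,0,0,-2,0,0,0]' |grep -E 'pos|force|width'
python3 - <<'E'
from h import *
print(get_obs()["wrist_torque"])
E
```

```text
position: [0.6331, 0.0048, 0.1326]
force: [-0.5, 0.3, -5.2]
width: 0.0189
grasp_force: 107.5
[ 0.03426654 -0.01743146  0.0035816 ]
```

The wrist reads about 5.3 N, so the loaded carrier is off the bench, and the moment is negligible. I'll lift the remaining 8 cm and settle.

```bash
python3 -m handwheel '[0,0,0,-0.3,0,0,0, 0,0,0,-0.9,0,0,0, 0,0,0,-1.7,0,0,0, 0,0,0,-2.6,0,0,0, 0,0,0,-3.5,0,0,0, 0,0,0,-4.4,0,0,0, 0,0,0,-5.3,0,0,0, 0,0,0,-6.2,0,0,0, 0,0,0,-7,0,0,0, 0,0,0,-7.5,0,0,0]' >/dev/null
python3 -m handwheel '[0,0,0,-0.3,0,0,0, 0,0,0,-0.5,0,0,0, 0,0,0,-0.5,0,0,0, 0,0,0,-0.5,0,0,0, 0,0,0,-0.5,0,0,0, 0,0,0,-0.5,0,0,0, 0,0,0,-0.5,0,0,0, 0,0,0,-0.5,0,0,0, 0,0,0,-0.5,0,0,0, 0,0,0,-0.5,0,0,0]' |grep -E 'time|pos|force|width'
python3 - <<'E'
from h import *
S_=capture("scene"); cv2.imwrite("pics/end.png",cv2.resize(S_[120:290,180:370],None,fx=3.5,fy=3.5,interpolation=2))
o=get_obs();print(o["wrist_torque"],abs(o["qd"]).max())
E
```

```text
time: 30.2
position: [0.6329, 0.0049, 0.2122]
force: [0.3, 0.3, -6.3]
width: 0.019
grasp_force: 107.8
[-0.01117804  0.01072079  0.0172677 ] 0.0016113315224325268
```

View pics/end.png

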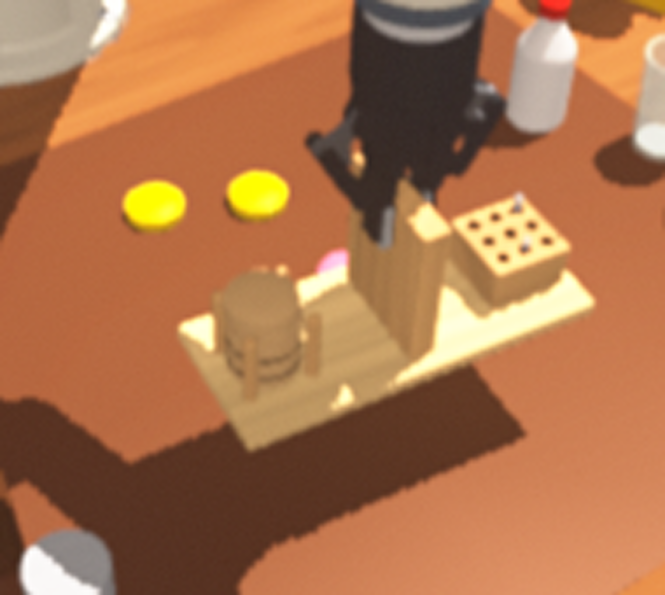

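The carrier hangs level about 10 cm up, with the stack whole at crop (262,325), away from all bystanders and steady. Handing in.

```bash
python3 -c "
from workcell import *
print(job_done())"
```

```text
the job is handed in; nothing more can be done
None
```

I stacked the hub, spacer and disc in the pocket and handed the job in at about 30 s, with the carrier held level and steady about 10 cm up; the hand-in gave no verdict.

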